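Show where the loose stem belongs

TASK

Show the apprentice where the loose bicycle handlebar stem belongs: point down at the middle of the black stem lying on the bench, fingertips close above it (within about 5 cm) without touching, and stay there about two seconds; then rise well clear, go across and point in the same way for about two seconds at the middle of the one empty bin in the kit tray. Finish with the fingertips drawn back up at least 20 cm above the bench. Touch, shift and pick up nothing, and do not point closely at any other thing or bin on the way.

Things in the scene. Friction and masses are not known exactly. Their poses are not given: they have to be found in the camera images.
- stem_top (a point): middle of the loose handlebar stem, at the height of its top, 40 mm above the bench. The stem is a black metal part 114x36x40 mm lying on the bench to the right of the kit tray, at any yaw; x runs along its length
- empty_bin_mouth (a point): centre of the mouth (level with the rim, 46 mm above the bench) of the empty bin. The kit tray is a plywood board 304x190 mm lying on the bench, with four identical grey open bins in two rows of two, any of which may be the empty one; each bin is 85 mm (its x) by 140 mm (its y) by 40 mm high with 3 mm walls. Bins and tray are fixed
- gauge_bin_mouth (a point): centre of the mouth (level with the rim, 46 mm above the bench) of the grey bin that holds the tyre gauge
- tin_bin_mouth (a point): centre of the mouth (level with the rim, 46 mm above the bench) of the grey bin that holds the patch tin
- lever_bin_mouth (a point): centre of the mouth (level with the rim, 46 mm above the bench) of the grey bin that holds the tyre lever
- gauge: tyre pressure gauge with a round dial and a brass stub, 104x60x25 mm, lying loose in its bin; origin at the centre of its underside
- tin: flat green patch tin, 52x90x23 mm, lying loose in its bin; origin at the centre of its underside
- lever: blue nylon tyre lever, 116x19x10 mm, lying loose in its bin; origin at the centre of its underside
- tape_measure: yellow tape measure, 66x88x38 mm, loose bystander on the bench; origin at the centre of its underside
- tape_roll: roll of yellow tape, 75 mm across and 19 mm high, lying flat, loose bystander; origin at the centre of its underside
- grease_tub: round grease tub with a ribbed lid, 70 mm across and 74 mm high, standing, loose bystander; origin at the centre of its underside
Things that resemble listed ones, but are neither listed nor needed, are in the scene too. Of the things that look like the part that bears stem_top, take the one that is nearest to the robot's base at the start.

How it is judged:
On the way, in this order (a step that is already met when the one before it is completed fails the run):
1. the fingertips dwell close above the middle of the loose stem (within 30 mm sideways of its middle, tips at most about 7 cm above it) (horizontal distance between the grasp point and stem_top below 0.03 m and height (world z) of the grasp point below 0.13 m), for 1.8 s.
2. the arm rises clear between the two places (grasp point more than 15 cm above the bench) (height (world z) of the grasp point above 0.15 m).
3. the fingertips dwell close above the middle of the empty bin (within 30 mm sideways of its centre, tips at most about 7 cm above the rim) (horizontal distance between the grasp point and empty_bin_mouth below 0.03 m and height (world z) of the grasp point below 0.136 m), for 1.8 s.
At the end, for the whole second after the job is handed in: After both dwells, the gripper has risen (grasp point more than 18 cm above the bench), and the stem, the bins' contents and the bystanders are where they were, within 6 mm (height (world z) of the grasp point above 0.18 m and distance of each of tape_measure, tape_roll, grease_tub, gauge, tin, lever, stem_top from where it was at the start of the episode below 0.006 m); the robot touches nothing.
It fails at once if the robot touches anything (contact force between any of the arm, the fingers and anything else above 0.5 N).
It fails at once if the stem, a bystander or a bin's content is shifted or lifted by more than 10 mm (distance of any of tape_measure, tape_roll, grease_tub, gauge, tin, lever, stem_top from where it was at the start of the episode above 0.01 m).
It fails at once if the fingertips come close above (grasp point within 25 mm of the middle sideways, tips within about 5 to 7 cm above) a filled bin or a bystander ((horizontal distance between the grasp point and gauge_bin_mouth below 0.025 m and height (world z) of the grasp point below 0.136 m) or (horizontal distance between the grasp point and tin_bin_mouth below 0.025 m and height (world z) of the grasp point below 0.136 m) or (horizontal distance between the grasp point and lever_bin_mouth below 0.025 m and height (world z) of the grasp point below 0.136 m) or (horizontal distance between the grasp point and tape_measure below 0.025 m and height (world z) of the grasp point below 0.128 m) or (horizontal distance between the grasp point and tape_roll below 0.025 m and height (world z) of the grasp point below 0.11 m) or (horizontal distance between the grasp point and grease_tub below 0.025 m and height (world z) of the grasp point below 0.145 m)).
It also fails if it takes over 40 s, if anything falls off the work surface, if the arm or the gripper's body presses on something with over 40 N, if the wrist force passes 120 N, or if a joint passes its speed limit or range.

ROBOT

A 7-joint arm with a two-finger parallel gripper is mounted at the origin on a cart in front of the work surface, level with it; the furniture and walls round the work are solid. World frame = base frame: x ahead of the robot, y to its left, z up, the work surface at z = 0. Lengths are in m, angles in rad, forces in N, time in s.
With the tool pointing down it reaches from about 0.425 to 0.925 m from the base axis. Payload 6.8 kg.
Tool frame: the origin (TCP) lies between the finger pads; the fingertips stand 11 mm ahead of it and the grasp point (between the pads) lies 8 mm behind it; z points along the fingers, y is the line along which they close (so a half turn about z gives the same grasp; the last joint's range is limited). The gripper opens to 85 mm and grips with 20 to 120 N. Pads are 22 mm wide; open, the fingers measure 114 mm over their backs; the gripper's body (76 mm by 85 mm) begins 54 mm behind the grasp point. The pads swing forward as they close: fully open they stand 13 mm farther back than shut.
Start: joints at [-1.376, 0.477, 0.022, 1.555, -0.011, 1.109, -0.083], TCP at [0.201, 0.644, 0.242] pointing down, gripper open.
Joint ranges: [-2.96, 2.96], [-0.34, 2.1], [-1.41, 1.46], [0.24, 2.44], [-1.37, 4.51], [0.17, 1.92], [-2.96, 2.96]. Speed limits (rad/s): [2.39, 2.39, 3.14, 3.14, 3.14, 3.14, 3.14].

INTERFACE

Orientations are given as a rotation vector (axis times angle).
In Python, from bench import r gives the robot as it stands.
- The arm moves only by the tool send_rows, never from a script. Its argument "deltas" is a list of rows, each an object of numbers: "dx", "dy", "dz": the shift along the world's x, y, z in mm; "rx", "ry", "rz": the turn, a rotation vector about the world's x, y, z in degrees. A call has 1 to 5 rows; each row is the pose to reach, as a shift and turn from the pose commanded when the call began; what a row does not reach only later rows make up. A row lasts 1/12 s, in which the tool goes at most 41.7 mm and 7.16 degrees, less where a joint would pass 70% of its speed; a pose out of reach is approached as far as the arm can. A call with a gripper value outside its range is refused whole. "jaw" is the finger opening in mm, from 0 to 85.4, set as the call begins (left out, the last holds). The fingers move at their own pace and stop on an object; "newtons" is the grip in N (left out, the last holds). Time passes only in rows, so rows that repeat a pose let the fingers close. It gives the time, the measured TCP pose, the force, the opening and the grip force at its end, in the units of the state.
- r.get_obs(): the state, without advancing time (a new reading comes with each control period).
- r.grab_frame(name): name is "side" or "top" or "wrist"; returns a dict with "frame" (420x560x3 uint8, blue, green, red), "z_map" (420x560 float32, m along the optical axis (not along the pixel's ray), 0 where there is no reading), "vertical_fov" (degrees; the focal length in pixels is half the picture's height over the tangent of half this angle, whatever the lens; pixels are square), "cx", "cy" (the principal point, pixels), "distortion" ([k1, k2, p1, p2, k3] as OpenCV has them; the pictures are not rectified), "xyz" and "orientation" of the camera in the world. Camera axes: x right, y down, z forward; pixel columns grow to the right and rows downward; lengths in m; the calibration is good to about 2 mm. A picture is of the moment at which its call begins.
- r.hand_in(): hands the job in; it is judged then, once.
The state is a dict: "clock": time; "joints": joint angles; "qvel": joint speeds; "tau": joint torques, N m; "tcp_pos": TCP position; "orientation": TCP orientation; "contact_force": force on the tool from outside, world axes, zero at the start; "moment": the same for the moment, N m; "grip_width": finger opening in m; "gripper_force": force on a finger pad.
Only numpy, scipy, OpenCV 4.12 (cv2) and the standard library are available. Lean on these libraries where they do the work, as an engineer would, in place of code of your own. Each camera call takes 0.05 s, during which the arm holds its last target. There are 200 camera calls.

## Working session

There is one attempt and no reset: what is moved stays moved. The work goes in short steps, Python scripts to look and compute and a tool call to move; the robot and the scene stay as the last step left them, time stands still between calls to the robot, and variables do not carry over. Pictures are saved under pics/ and viewed, at most 10 in all, crops included, and the job is handed in when it is done.

Besides the shell and the picture viewer there is one more tool, called after "Call:" as name(argument=value, ...), one argument or row to a line, values as JSON. send_rows: Moves the arm, as the interface text tells. Its arguments: {"type":"object","properties":{"deltas":{"type":"array","items":{"type":"object","properties":{"dx":{"type":"number"},"dy":{"type":"number"},"dz":{"type":"number"},"rx":{"type":"number"},"ry":{"type":"number"},"rz":{"type":"number"}}}},"jaw":{"type":"number"},"newtons":{"type":"number"}},"required":["deltas"]}

```bash
mkdir -p pics; cat > h.py <<'E'
import numpy as np, cv2, pickle
from scipy.spatial.transform import Rotation as R
def snap(r,n,f):
    d=r.grab_frame(n); pickle.dump(d,open(f+'.pkl','wb')); cv2.imwrite('pics/'+f+'.png',d['frame']); return d
def world(d,u,v,z=None):
    F=d['frame'].shape[0]/2/np.tan(np.radians(d['vertical_fov'])/2)
    K=np.array([[F,0,d['cx']],[0,F,d['cy']],[0,0,1]])
    p=cv2.undistortPoints(np.array([[[u,v]]],float),K,np.array(d['distortion'],float))[0,0]
    ray=R.from_rotvec(d['orientation']).as_matrix()@np.r_[p,1]; o=np.array(d['xyz'])
    s=d['z_map'][int(v),int(u)] if z is None else (z-o[2])/ray[2]
    return o+s*ray
E
python3 - <<'E'
from bench import r
from h import *
for n in('top','side'):
    d=snap(r,n,n+'1'); print(n,d['xyz'],d['orientation'])
o=r.get_obs(); print(o['clock'],o['tcp_pos'],o['orientation'],o['grip_width'])
E
```

```text
top [ 0.53076141 -0.12427579  1.20857187] [-2.19194616  2.16936557 -0.06487995]
side [0.58127478 0.75173792 0.73759642] [-0.00945393  2.80519973 -1.37297923]
0.1 [0.20112714 0.64380528 0.24141897] [-4.73750959e-01 -3.10552060e+00  2.56601311e-03] 0.08566381052242139
```

View pics/top1.png

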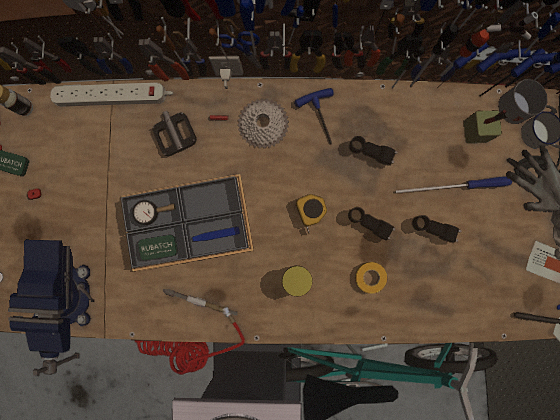

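View pics/side1.png

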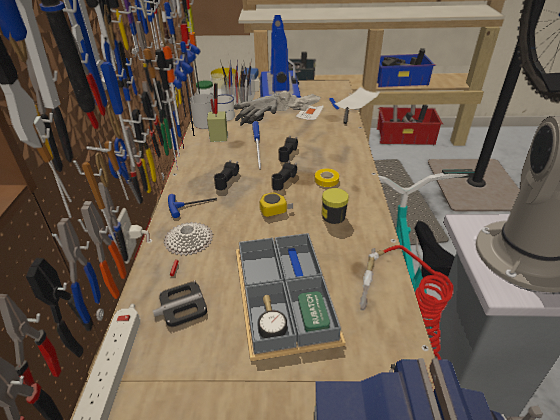

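The top view shows three black stems at about (372,150), (371,223) and (436,229). The tray has a gauge at top left, a tin at bottom left, a lever at bottom right, and an apparently empty bin at top right near (208,200). I'll enlarge both areas and measure.

```bash
python3 - <<'E'
from h import *
d=pickle.load(open('top1.pkl','rb'))
a=cv2.resize(d['frame'][165:280,110:260],None,fx=5,fy=5,interpolation=3); cv2.imwrite('pics/tray.png',cv2.convertScaleAbs(a,alpha=1.6))
a=cv2.resize(d['frame'][130:250,340:470],None,fx=5,fy=5,interpolation=3); cv2.imwrite('pics/stems.png',cv2.convertScaleAbs(a,alpha=1.8))
for n,(u,v,z) in dict(sA=(372,150,.03),sB=(371,223,.03),sC=(436,229,.03),tm=(313,209,.038),tr=(371,278,.019),tub=(297,281,.074),bin=(209,201,.006),gauge=(150,211,.02),lever=(214,235,.01),tin=(156,247,.03)).items():
    p=world(d,u,v,z); print(n,p.round(3),'depth-z',world(d,u,v)[2].round(3),np.hypot(*p[:2]).round(3))
E
```

```text
sA [ 0.77  -0.326  0.03 ] depth-z 0.032 0.836
sB [ 0.593 -0.323  0.03 ] depth-z 0.035 0.675
sC [ 0.58  -0.482  0.03 ] depth-z 0.035 0.754
tm [ 0.625 -0.183  0.038] depth-z 0.044 0.651
tr [ 0.462 -0.325  0.019] depth-z -0.001 0.565
tub [ 0.457 -0.146  0.074] depth-z 0.074 0.48
bin [0.645 0.069 0.006] depth-z 0.007 0.648
gauge [0.618 0.212 0.02 ] depth-z 0.034 0.653
lever [0.561 0.055 0.01 ] depth-z 0.016 0.564
tin [0.53  0.192 0.03 ] depth-z 0.034 0.564
```

View pics/tray.png

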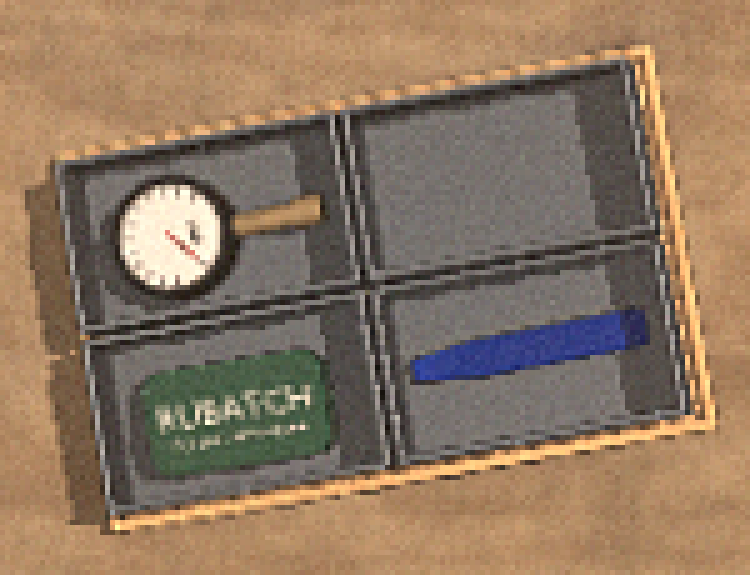

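View pics/stems.png

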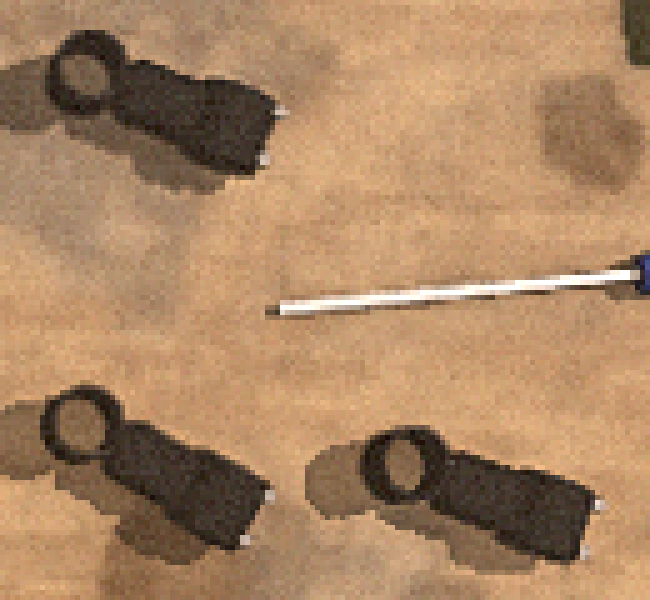

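The empty bin's rim corners in the crop put its mouth centre at pixel (210.4,199.8). The nearest stem, 0.675 m from the base, has its middle at about (370.4,222.4).

```bash
python3 - <<'E'
from h import *
d=pickle.load(open('top1.pkl','rb'))
print('bin',world(d,210.4,199.8,.046),'stem',world(d,370.4,222.4,.035))
c=[world(d,110+a/5,165+b/5,.046)[:2] for a,b in((345,115),(632,62),(660,235),(372,285))]
print(np.linalg.norm(c[1]-c[0]),np.linalg.norm(c[2]-c[1]))
e=[world(d,340+a/5,130+b/5,.03)[:2] for a,b in((46,405),(257,520))];print(np.linalg.norm(e[1]-e[0]))
E
```

```text
bin [0.64362427 0.05951158 0.046     ] stem [ 0.59448822 -0.32051807  0.035     ]
0.13957850973127747 0.08337372300148864
0.11521388472647962
```

Call:
send_rows(
  deltas=[
    {"dx": 26, "dy": -29},
    {"dx": 52, "dy": -58},
    {"dx": 78, "dy": -87},
    {"dx": 104, "dy": -116},
    {"dx": 130, "dy": -145},
  ],
  jaw=0,
)

```text
$.deltas[0]: bad value
```

The measured sizes match the given ones: bin 140x83 mm, stem 115 mm. The move was refused, so I'll resend it with every field filled in.

Call:
send_rows(
  deltas=[
    {"dx": 26, "dy": -29, "dz": 0, "rx": 0, "ry": 0, "rz": 0},
    {"dx": 52, "dy": -58, "dz": 0, "rx": 0, "ry": 0, "rz": 0},
    {"dx": 78, "dy": -87, "dz": 0, "rx": 0, "ry": 0, "rz": 0},
    {"dx": 104, "dy": -116, "dz": 0, "rx": 0, "ry": 0, "rz": 0},
    {"dx": 130, "dy": -145, "dz": 0, "rx": 0, "ry": 0, "rz": 0},
  ],
  jaw=0,
)

```text
clock: 0.52
tcp_pos: [0.3321, 0.4975, 0.2419]
orientation: [-0.473, -3.105, 0.001]
contact_force: [-0.0, -0.5, -0.8]
grip_width: 0.0253
gripper_force: 0.0
```

Call:
send_rows(
  deltas=[
    {"dx": 20, "dy": -34, "dz": 0, "rx": 0, "ry": 0, "rz": 0},
    {"dx": 40, "dy": -68, "dz": 0, "rx": 0, "ry": 0, "rz": 0},
    {"dx": 60, "dy": -102, "dz": 0, "rx": 0, "ry": 0, "rz": 0},
    {"dx": 80, "dy": -136, "dz": 0, "rx": 0, "ry": 0, "rz": 0},
    {"dx": 100, "dy": -170, "dz": 0, "rx": 0, "ry": 0, "rz": 0},
  ],
)

```text
clock: 0.93
tcp_pos: [0.4317, 0.3273, 0.2421]
orientation: [-0.474, -3.105, 0.0]
contact_force: [0.8, 1.0, 0.1]
grip_width: 0.0001
gripper_force: 0.0
```

Call:
send_rows(
  deltas=[
    {"dx": 16, "dy": -36, "dz": 0, "rx": 0, "ry": 0, "rz": 0},
    {"dx": 32, "dy": -72, "dz": 0, "rx": 0, "ry": 0, "rz": 0},
    {"dx": 48, "dy": -108, "dz": 0, "rx": 0, "ry": 0, "rz": 0},
    {"dx": 64, "dy": -144, "dz": 0, "rx": 0, "ry": 0, "rz": 0},
    {"dx": 80, "dy": -180, "dz": 0, "rx": 0, "ry": 0, "rz": 0},
  ],
)

```text
clock: 1.35
tcp_pos: [0.5114, 0.1473, 0.2422]
orientation: [-0.474, -3.105, 0.0]
contact_force: [0.8, -0.6, -0.6]
grip_width: 0.0001
gripper_force: 0.0
```

Call:
send_rows(
  deltas=[
    {"dx": 12, "dy": -36, "dz": 0, "rx": 0, "ry": 0, "rz": 0},
    {"dx": 24, "dy": -72, "dz": 0, "rx": 0, "ry": 0, "rz": 0},
    {"dx": 36, "dy": -108, "dz": 0, "rx": 0, "ry": 0, "rz": 0},
    {"dx": 48, "dy": -144, "dz": 0, "rx": 0, "ry": 0, "rz": 0},
    {"dx": 60, "dy": -180, "dz": 0, "rx": 0, "ry": 0, "rz": 0},
  ],
)

```text
clock: 1.77
tcp_pos: [0.5713, -0.0325, 0.2421]
orientation: [-0.473, -3.105, -0.0]
contact_force: [-0.4, 0.4, -0.1]
grip_width: 0.0006
gripper_force: 0.0
```

Call:
send_rows(
  deltas=[
    {"dx": 4, "dy": -36, "dz": 0, "rx": 0, "ry": 0, "rz": 0},
    {"dx": 8, "dy": -72, "dz": 0, "rx": 0, "ry": 0, "rz": 0},
    {"dx": 12, "dy": -108, "dz": 0, "rx": 0, "ry": 0, "rz": 0},
    {"dx": 16, "dy": -144, "dz": 0, "rx": 0, "ry": 0, "rz": 0},
    {"dx": 20, "dy": -180, "dz": 0, "rx": 0, "ry": 0, "rz": 0},
  ],
)

```text
clock: 2.18
tcp_pos: [0.591, -0.2123, 0.242]
orientation: [-0.473, -3.105, -0.0]
contact_force: [1.0, -0.0, 0.6]
grip_width: -0.0003
gripper_force: 0.0
```

Call:
send_rows(
  deltas=[
    {"dx": 1, "dy": -27, "dz": 0, "rx": 0, "ry": 0, "rz": 0},
    {"dx": 2, "dy": -54, "dz": 0, "rx": 0, "ry": 0, "rz": 0},
    {"dx": 3, "dy": -81, "dz": -10, "rx": 0, "ry": 0, "rz": 0},
    {"dx": 3, "dy": -108, "dz": -30, "rx": 0, "ry": 0, "rz": 0},
    {"dx": 3, "dy": -108, "dz": -50, "rx": 0, "ry": 0, "rz": 0},
  ],
)

```text
clock: 2.6
tcp_pos: [0.5925, -0.3262, 0.1924]
orientation: [0.485, 3.102, -0.008]
contact_force: [-0.9, -1.1, 0.3]
grip_width: 0.0
gripper_force: 0.0
```

```bash
python3 - <<'E'
from bench import r
from h import *
d=snap(r,'wrist','w1'); print(r.get_obs()['tcp_pos'])
E
```

```text
[ 0.59076852 -0.32160038  0.18703921]
```

View pics/w1.png

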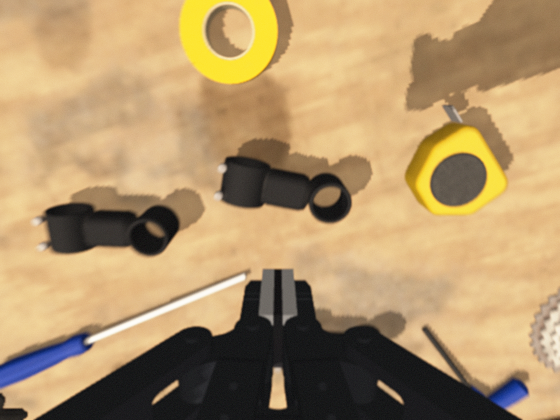

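The wrist view shows the stem from about (219,180) to (350,200), so its middle is near (285,188). I'll check that in world coordinates.

```bash
python3 - <<'E'
from h import *
d=pickle.load(open('w1.pkl','rb')); print(d['xyz'],world(d,285,188,.03),world(d,219,180,.03),world(d,350,200,.03))
E
```

```text
[ 0.51220102 -0.29921324  0.32394474] [ 0.58976625 -0.31880104  0.03      ] [ 0.56644113 -0.36939308  0.03      ] [ 0.61661323 -0.26921477  0.03      ]
```

The two measurements agree to about 5 mm, so I'll descend 90 mm.

Call:
send_rows(
  deltas=[
    {"dx": 0, "dy": 0, "dz": -22, "rx": 0, "ry": 0, "rz": 0},
    {"dx": 0, "dy": 0, "dz": -46, "rx": 0, "ry": 0, "rz": 0},
    {"dx": 0, "dy": 0, "dz": -68, "rx": 0, "ry": 0, "rz": 0},
    {"dx": 0, "dy": 0, "dz": -82, "rx": 0, "ry": 0, "rz": 0},
    {"dx": 0, "dy": 0, "dz": -90, "rx": 0, "ry": 0, "rz": 0},
  ],
)

```text
clock: 3.07
tcp_pos: [0.5936, -0.3171, 0.1003]
orientation: [-0.472, -3.103, -0.002]
contact_force: [-0.3, -0.4, -0.5]
grip_width: 0.0001
gripper_force: 0.0
```

Call:
send_rows(
  deltas=[
    {"dx": 0, "dy": 0, "dz": 0, "rx": 0, "ry": 0, "rz": 0},
    {"dx": 0, "dy": 0, "dz": 0, "rx": 0, "ry": 0, "rz": 0},
    {"dx": 0, "dy": 0, "dz": 0, "rx": 0, "ry": 0, "rz": 0},
    {"dx": 0, "dy": 0, "dz": 0, "rx": 0, "ry": 0, "rz": 0},
    {"dx": 0, "dy": 0, "dz": 0, "rx": 0, "ry": 0, "rz": 0},
  ],
)

```text
clock: 3.48
tcp_pos: [0.5949, -0.319, 0.1035]
orientation: [0.474, 3.104, -0.001]
contact_force: [-0.2, -0.5, 0.5]
grip_width: 0.0
gripper_force: 0.0
```

Call:
send_rows(
  deltas=[
    {"dx": 0, "dy": 0, "dz": 0, "rx": 0, "ry": 0, "rz": 0},
    {"dx": 0, "dy": 0, "dz": 0, "rx": 0, "ry": 0, "rz": 0},
    {"dx": 0, "dy": 0, "dz": 0, "rx": 0, "ry": 0, "rz": 0},
    {"dx": 0, "dy": 0, "dz": 0, "rx": 0, "ry": 0, "rz": 0},
    {"dx": 0, "dy": 0, "dz": 0, "rx": 0, "ry": 0, "rz": 0},
  ],
)

```text
clock: 3.9
tcp_pos: [0.5943, -0.3187, 0.1023]
orientation: [-0.474, -3.106, -0.0]
contact_force: [-1.2, -0.4, -0.3]
grip_width: 0.0001
gripper_force: 0.0
```

Call:
send_rows(
  deltas=[
    {"dx": 0, "dy": 0, "dz": 0, "rx": 0, "ry": 0, "rz": 0},
    {"dx": 0, "dy": 0, "dz": 0, "rx": 0, "ry": 0, "rz": 0},
    {"dx": 0, "dy": 0, "dz": 0, "rx": 0, "ry": 0, "rz": 0},
    {"dx": 0, "dy": 0, "dz": 0, "rx": 0, "ry": 0, "rz": 0},
    {"dx": 0, "dy": 0, "dz": 0, "rx": 0, "ry": 0, "rz": 0},
  ],
)

```text
clock: 4.32
tcp_pos: [0.5942, -0.3187, 0.1023]
orientation: [-0.474, -3.106, -0.0]
contact_force: [-0.9, -0.6, -0.3]
grip_width: 0.0004
gripper_force: 0.0
```

Call:
send_rows(
  deltas=[
    {"dx": 0, "dy": 0, "dz": 0, "rx": 0, "ry": 0, "rz": 0},
    {"dx": 0, "dy": 0, "dz": 0, "rx": 0, "ry": 0, "rz": 0},
    {"dx": 0, "dy": 0, "dz": 0, "rx": 0, "ry": 0, "rz": 0},
    {"dx": 0, "dy": 0, "dz": 0, "rx": 0, "ry": 0, "rz": 0},
    {"dx": 0, "dy": 0, "dz": 0, "rx": 0, "ry": 0, "rz": 0},
  ],
)

```text
clock: 4.73
tcp_pos: [0.5943, -0.3187, 0.1023]
orientation: [-0.474, -3.106, -0.0]
contact_force: [-0.1, 0.2, 0.3]
grip_width: 0.0002
gripper_force: 0.0
```

Call:
send_rows(
  deltas=[
    {"dx": 0, "dy": 0, "dz": 0, "rx": 0, "ry": 0, "rz": 0},
    {"dx": 0, "dy": 0, "dz": 0, "rx": 0, "ry": 0, "rz": 0},
    {"dx": 0, "dy": 0, "dz": 0, "rx": 0, "ry": 0, "rz": 0},
    {"dx": 0, "dy": 0, "dz": 0, "rx": 0, "ry": 0, "rz": 0},
    {"dx": 0, "dy": 0, "dz": 0, "rx": 0, "ry": 0, "rz": 0},
  ],
)

```text
clock: 5.15
tcp_pos: [0.5943, -0.3187, 0.1023]
orientation: [-0.474, -3.106, -0.0]
contact_force: [-0.1, -0.4, -0.1]
grip_width: -0.0002
gripper_force: 0.0
```

Call:
send_rows(
  deltas=[
    {"dx": 0, "dy": 0, "dz": 0, "rx": 0, "ry": 0, "rz": 0},
    {"dx": 0, "dy": 0, "dz": 0, "rx": 0, "ry": 0, "rz": 0},
    {"dx": 0, "dy": 0, "dz": 0, "rx": 0, "ry": 0, "rz": 0},
    {"dx": 0, "dy": 0, "dz": 0, "rx": 0, "ry": 0, "rz": 0},
    {"dx": 0, "dy": 0, "dz": 0, "rx": 0, "ry": 0, "rz": 0},
  ],
)

```text
clock: 5.57
tcp_pos: [0.5942, -0.3187, 0.1023]
orientation: [-0.474, -3.106, -0.0]
contact_force: [-0.2, 0.4, 0.2]
grip_width: -0.0002
gripper_force: 0.0
```

Call:
send_rows(
  deltas=[
    {"dx": 0, "dy": 0, "dz": 20, "rx": 0, "ry": 0, "rz": 0},
    {"dx": 0, "dy": 0, "dz": 50, "rx": 0, "ry": 0, "rz": 0},
    {"dx": 0, "dy": 0, "dz": 85, "rx": 0, "ry": 0, "rz": 0},
    {"dx": 0, "dy": 0, "dz": 115, "rx": 0, "ry": 0, "rz": 0},
    {"dx": 0, "dy": 0, "dz": 140, "rx": 0, "ry": 0, "rz": 0},
  ],
)

```text
clock: 5.98
tcp_pos: [0.5946, -0.3192, 0.245]
orientation: [0.474, 3.104, -0.001]
contact_force: [-0.1, 0.0, -0.4]
grip_width: -0.0002
gripper_force: 0.0
```

Call:
send_rows(
  deltas=[
    {"dx": 3, "dy": 20, "dz": 0, "rx": 0, "ry": 0, "rz": 0},
    {"dx": 7, "dy": 55, "dz": 0, "rx": 0, "ry": 0, "rz": 0},
    {"dx": 12, "dy": 90, "dz": 0, "rx": 0, "ry": 0, "rz": 0},
    {"dx": 17, "dy": 125, "dz": 0, "rx": 0, "ry": 0, "rz": 0},
    {"dx": 22, "dy": 160, "dz": 0, "rx": 0, "ry": 0, "rz": 0},
  ],
)

```text
clock: 6.4
tcp_pos: [0.6162, -0.1572, 0.2425]
orientation: [0.475, 3.105, 0.0]
contact_force: [1.1, -0.3, 0.6]
grip_width: 0.0003
gripper_force: 0.0
```

Call:
send_rows(
  deltas=[
    {"dx": 5, "dy": 35, "dz": 0, "rx": 0, "ry": 0, "rz": 0},
    {"dx": 10, "dy": 70, "dz": 0, "rx": 0, "ry": 0, "rz": 0},
    {"dx": 15, "dy": 105, "dz": 0, "rx": 0, "ry": 0, "rz": 0},
    {"dx": 20, "dy": 140, "dz": 0, "rx": 0, "ry": 0, "rz": 0},
    {"dx": 24, "dy": 175, "dz": 0, "rx": 0, "ry": 0, "rz": 0},
  ],
)

```text
clock: 6.82
tcp_pos: [0.6403, 0.018, 0.2425]
orientation: [0.474, 3.105, 0.0]
contact_force: [-0.3, 0.2, -0.5]
grip_width: -0.0002
gripper_force: 0.0
```

Call:
send_rows(
  deltas=[
    {"dx": 2, "dy": 25, "dz": 0, "rx": 0, "ry": 0, "rz": 0},
    {"dx": 3, "dy": 43, "dz": 0, "rx": 0, "ry": 0, "rz": 0},
    {"dx": 3, "dy": 43, "dz": -20, "rx": 0, "ry": 0, "rz": 0},
    {"dx": 3, "dy": 43, "dz": -40, "rx": 0, "ry": 0, "rz": 0},
    {"dx": 3, "dy": 43, "dz": -50, "rx": 0, "ry": 0, "rz": 0},
  ],
)

```text
clock: 7.23
tcp_pos: [0.6421, 0.0599, 0.1902]
orientation: [-0.472, -3.103, 0.001]
contact_force: [-1.2, -0.2, 0.4]
grip_width: -0.0001
gripper_force: 0.0
```

```bash
python3 - <<'E'
from bench import r
from h import *
d=snap(r,'wrist','w2'); print(r.get_obs()['tcp_pos'])
E
```

```text
[0.64127904 0.05928431 0.18869835]
```

View pics/w2.png

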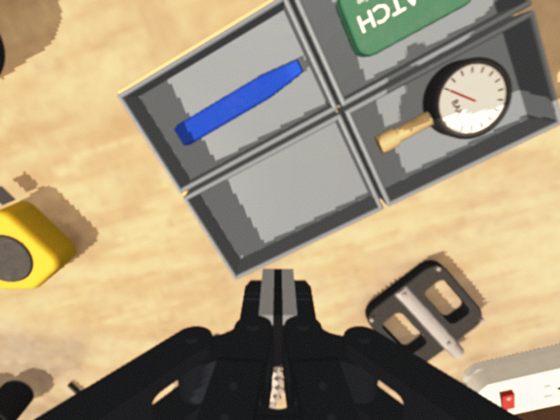

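The empty bin's rim runs through (187,195), (337,112), (380,207) and (237,274), centre about (285,197). That is nearly where the stem's middle appeared from the same relative pose, and the bin is empty. I'll descend.

Call:
send_rows(
  deltas=[
    {"dx": 0, "dy": 0, "dz": -22, "rx": 0, "ry": 0, "rz": 0},
    {"dx": 0, "dy": 0, "dz": -46, "rx": 0, "ry": 0, "rz": 0},
    {"dx": 0, "dy": 0, "dz": -66, "rx": 0, "ry": 0, "rz": 0},
    {"dx": 0, "dy": 0, "dz": -80, "rx": 0, "ry": 0, "rz": 0},
    {"dx": 0, "dy": 0, "dz": -87, "rx": 0, "ry": 0, "rz": 0},
  ],
)

```text
clock: 7.7
tcp_pos: [0.6425, 0.0588, 0.1038]
orientation: [-0.475, -3.103, 0.001]
contact_force: [-0.2, -0.7, 0.6]
grip_width: 0.0001
gripper_force: 0.0
```

Call:
send_rows(
  deltas=[
    {"dx": 0, "dy": 0, "dz": 0, "rx": 0, "ry": 0, "rz": 0},
    {"dx": 0, "dy": 0, "dz": 0, "rx": 0, "ry": 0, "rz": 0},
    {"dx": 0, "dy": 0, "dz": 0, "rx": 0, "ry": 0, "rz": 0},
    {"dx": 0, "dy": 0, "dz": 0, "rx": 0, "ry": 0, "rz": 0},
    {"dx": 0, "dy": 0, "dz": 0, "rx": 0, "ry": 0, "rz": 0},
  ],
)

```text
clock: 8.12
tcp_pos: [0.644, 0.0593, 0.1065]
orientation: [0.474, 3.104, 0.001]
contact_force: [0.3, 0.1, -0.5]
grip_width: -0.0
gripper_force: 0.0
```

Call:
send_rows(
  deltas=[
    {"dx": 0, "dy": 0, "dz": 0, "rx": 0, "ry": 0, "rz": 0},
    {"dx": 0, "dy": 0, "dz": 0, "rx": 0, "ry": 0, "rz": 0},
    {"dx": 0, "dy": 0, "dz": 0, "rx": 0, "ry": 0, "rz": 0},
    {"dx": 0, "dy": 0, "dz": 0, "rx": 0, "ry": 0, "rz": 0},
    {"dx": 0, "dy": 0, "dz": 0, "rx": 0, "ry": 0, "rz": 0},
  ],
)

```text
clock: 8.53
tcp_pos: [0.6433, 0.0593, 0.1053]
orientation: [-0.474, -3.106, -0.0]
contact_force: [-0.5, -0.3, -0.5]
grip_width: 0.0002
gripper_force: 0.0
```

Call:
send_rows(
  deltas=[
    {"dx": 0, "dy": 0, "dz": 0, "rx": 0, "ry": 0, "rz": 0},
    {"dx": 0, "dy": 0, "dz": 0, "rx": 0, "ry": 0, "rz": 0},
    {"dx": 0, "dy": 0, "dz": 0, "rx": 0, "ry": 0, "rz": 0},
    {"dx": 0, "dy": 0, "dz": 0, "rx": 0, "ry": 0, "rz": 0},
    {"dx": 0, "dy": 0, "dz": 0, "rx": 0, "ry": 0, "rz": 0},
  ],
)

```text
clock: 8.95
tcp_pos: [0.6433, 0.0593, 0.1053]
orientation: [-0.474, -3.106, -0.0]
contact_force: [-0.2, -0.0, -0.3]
grip_width: -0.0003
gripper_force: 0.0
```

Call:
send_rows(
  deltas=[
    {"dx": 0, "dy": 0, "dz": 0, "rx": 0, "ry": 0, "rz": 0},
    {"dx": 0, "dy": 0, "dz": 0, "rx": 0, "ry": 0, "rz": 0},
    {"dx": 0, "dy": 0, "dz": 0, "rx": 0, "ry": 0, "rz": 0},
    {"dx": 0, "dy": 0, "dz": 0, "rx": 0, "ry": 0, "rz": 0},
    {"dx": 0, "dy": 0, "dz": 0, "rx": 0, "ry": 0, "rz": 0},
  ],
)

```text
clock: 9.37
tcp_pos: [0.6433, 0.0593, 0.1053]
orientation: [-0.474, -3.106, -0.0]
contact_force: [0.1, 0.4, 0.4]
grip_width: 0.0002
gripper_force: 0.0
```

Call:
send_rows(
  deltas=[
    {"dx": 0, "dy": 0, "dz": 0, "rx": 0, "ry": 0, "rz": 0},
    {"dx": 0, "dy": 0, "dz": 0, "rx": 0, "ry": 0, "rz": 0},
    {"dx": 0, "dy": 0, "dz": 0, "rx": 0, "ry": 0, "rz": 0},
    {"dx": 0, "dy": 0, "dz": 0, "rx": 0, "ry": 0, "rz": 0},
    {"dx": 0, "dy": 0, "dz": 0, "rx": 0, "ry": 0, "rz": 0},
  ],
)

```text
clock: 9.78
tcp_pos: [0.6433, 0.0593, 0.1053]
orientation: [-0.474, -3.106, 0.0]
contact_force: [0.7, 0.7, 0.0]
grip_width: 0.0002
gripper_force: 0.0
```

Call:
send_rows(
  deltas=[
    {"dx": 0, "dy": 0, "dz": 0, "rx": 0, "ry": 0, "rz": 0},
    {"dx": 0, "dy": 0, "dz": 0, "rx": 0, "ry": 0, "rz": 0},
    {"dx": 0, "dy": 0, "dz": 0, "rx": 0, "ry": 0, "rz": 0},
    {"dx": 0, "dy": 0, "dz": 0, "rx": 0, "ry": 0, "rz": 0},
    {"dx": 0, "dy": 0, "dz": 0, "rx": 0, "ry": 0, "rz": 0},
  ],
)

```text
clock: 10.2
tcp_pos: [0.6433, 0.0593, 0.1053]
orientation: [0.474, 3.106, 0.0]
contact_force: [-0.0, -0.4, 0.5]
grip_width: 0.0001
gripper_force: 0.0
```

Call:
send_rows(
  deltas=[
    {"dx": 0, "dy": 0, "dz": 20, "rx": 0, "ry": 0, "rz": 0},
    {"dx": 0, "dy": 0, "dz": 50, "rx": 0, "ry": 0, "rz": 0},
    {"dx": 0, "dy": 0, "dz": 85, "rx": 0, "ry": 0, "rz": 0},
    {"dx": 0, "dy": 0, "dz": 115, "rx": 0, "ry": 0, "rz": 0},
    {"dx": 0, "dy": 0, "dz": 145, "rx": 0, "ry": 0, "rz": 0},
  ],
)

```text
clock: 10.62
tcp_pos: [0.6432, 0.0591, 0.2521]
orientation: [0.474, 3.105, 0.0]
contact_force: [1.4, 0.2, -0.4]
grip_width: 0.0001
gripper_force: 0.0
```

Call:
send_rows(
  deltas=[
    {"dx": 0, "dy": 0, "dz": 10, "rx": 0, "ry": 0, "rz": 0},
    {"dx": 0, "dy": 0, "dz": 15, "rx": 0, "ry": 0, "rz": 0},
    {"dx": 0, "dy": 0, "dz": 15, "rx": 0, "ry": 0, "rz": 0},
    {"dx": 0, "dy": 0, "dz": 15, "rx": 0, "ry": 0, "rz": 0},
    {"dx": 0, "dy": 0, "dz": 15, "rx": 0, "ry": 0, "rz": 0},
  ],
)

```text
clock: 11.03
tcp_pos: [0.6422, 0.0593, 0.2633]
orientation: [-0.473, -3.103, 0.002]
contact_force: [1.0, 0.5, -0.8]
grip_width: 0.0002
gripper_force: 0.0
```

```bash
python3 -c "
from bench import r
print(r.hand_in())"
```

```text
the job is handed in; nothing more can be done
None
```

The arm pointed at the middle of the nearest loose stem and then at the middle of the empty bin, just over two seconds each, with no sign of contact; it finished with the fingertips about 25 cm above the bench, and the job is handed in (no verdict was returned).

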